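# Draw the long drum wrench out of a part-opening drawer

### The job

Fetch the long round-headed drum wrench from the slotted rack in the open drawer: the drawer is out as far as its runners go and the wrench's tail still lies under the cabinet, so slide the head end up out of the slots first, tilt the wrench and draw it diagonally out over the drawer front, without prying it hard against the cabinet. Leave the other two tools in their slots, the bottles standing and the drawer open. Finish while still holding the wrench in the gripper, roughly level and steady, the whole of it a few centimetres or more above the height of the cabinet top, touching nothing else; do not put it down.

Things in the scene. Friction and masses are not known exactly. Their poses are not given: they have to be found in the camera images.
- unit: Grey sheet-steel bench-top drawer unit, fixed on the bench: cabinet 276 wide, 420 deep, 125 high, one drawer pulled out. Origin on the bench under the middle of the cabinet's front face; x points level into the cabinet (the drawer comes out along -x), y across its width, z up. The cabinet fills x 0 to +420. Fully out, the drawer leaves an opening 260 long from cabinet face to drawer front.
- lip (a point): Middle of the lower front edge of the cabinet's front top rail, 98 above the bench, at x 0 of the unit. The rail is 16 deep in x and 21 high, right across the cabinet; below it is the drawer, behind it the hollow inside (underside of the cabinet top 119 above the bench).
- drawer_front (a point): Middle of the top inner edge of the drawer front, 92 above the bench, at x -260 of the unit when fully out. The front is 14 thick; a bar handle 120 long reaches 45 out from this edge at height 55. Inside, the drawer is 248 wide and 400 long, its floor 22 above the bench, its sides 73 high.
- rack (a point): Point in the drawer at x -113 of the unit, height 50, midway between two black slotted rails, which lie across the drawer 58 in front of it and 58 behind it, each 10 thick. Each rail has three slots, at y -72, 0 and +72, 12.5 wide, bottoms 50 and rail tops 72 above the bench. A tool stands on edge in each of the three slot pairs; which one where varies.
- drawer (a joint): Drawer slide in m: 0 = fully out against its stops (as it starts), negative = pushed in towards the cabinet (to -0.25). It has about 10 N of friction.
- drum_wrench: Drum wrench to fetch: aluminium, the longest tool, 340 long, 0.27 to 0.43 kg, on edge. Bar 9 thick (y), 30 high (z) from x -89 to +151, then a tail 22 high to +211; round flat head, 56 diameter, 12 thick (lugs 20), centred at x -101. Origin in mid-bar midway between the rails (within 4), 65 above the bench; mass centre 12 nearer the tail. x runs head to tail (at the start the unit's x), z up.
- wrench_head (a point): Head end of the drum wrench on its centre line, 129 from its origin along -x. At the start 14 to 22 behind the drawer front.
- wrench_tail (a point): Tail end of the drum wrench on its centre line, 211 from its origin along +x. At the start 94 to 102 inside the cabinet, hidden under its top.
- spanner: Short open-ended steel spanner, 206 long, 9 thick, bar 30 high, jaw 42 high towards the drawer front; on edge in another slot pair; stays there. Origin and axes as for the drum wrench.
- lid_opener: Steel pail-lid opener, 208 long, 9 thick, bar 30 high, thin hooked end towards the drawer front; on edge in the third slot pair; stays there. Origin and axes as for the drum wrench.
- bottle_a: Amber bottle, 62 diameter, 145 high, standing in the red spill tray (170 x 230 x 45) on the bench; stays. Origin at the centre of its base.
- bottle_b: Second amber bottle of the same size in the same tray; stays. Origin at the centre of its base.
Not all that is in view belongs to the job. What is shaped like the spanner but blue is not meant.

How it is judged:
On the way:
1. the head is up over the drawer front while the tail is still under the cabinet (z of wrench_head in the frame of unit above 0.115 m and x of wrench_tail in the frame of unit above 0 m), for 0.05 s.
At the end, for the whole second after the job is handed in: Both ends of the wrench are over 160 mm above the bench, within 30 degrees of level; it is gripped, touches nothing else and moves under 50 mm/s; other tools and bottles within 30 mm of their starts, drawer within 40 mm of fully out (angle between drum_wrench's own x axis and vertical between 1.047 and 2.094 rad and height (world z) of each of wrench_head, wrench_tail above 0.16 m and contact force between drum_wrench and the fingers above 1 N and contact force between drum_wrench and unit below 0.1 N and contact force between drum_wrench and spanner below 0.1 N and contact force between drum_wrench and lid_opener below 0.1 N and contact force between drum_wrench and bottle_a below 0.1 N and contact force between drum_wrench and bottle_b below 0.1 N and linear speed of drum_wrench below 0.05 m/s and distance of each of spanner, lid_opener, bottle_a, bottle_b from where it was at the start of the episode below 0.03 m and value of joint drawer above -0.04 m); the arm keeps its last pose, push and grip.
It fails at once if the wrench is pried or forced against the drawer unit (over 60 N) (contact force between drum_wrench and unit above 60 N).
It fails at once if another tool is pulled out or knocked away (distance of any of spanner, lid_opener from where it was at the start of the episode above 0.03 m).
It fails at once if a bottle is knocked over or pushed away ((distance of bottle_a from where it was at the start of the episode above 0.03 m or angle between bottle_a's own z axis and vertical above 0.4 rad) or (distance of bottle_b from where it was at the start of the episode above 0.03 m or angle between bottle_b's own z axis and vertical above 0.4 rad)).
It fails at once if the drawer is pushed in (value of joint drawer below -0.04 m).
It also fails if it takes over 42 s, if anything falls off the work surface, if the arm or the gripper's body presses on something with over 40 N, if the wrist force passes 120 N, or if a joint passes its speed limit or range.

### The arm

A 6-joint arm with a two-finger parallel gripper is mounted at the origin on the work surface. World frame = base frame: x ahead of the robot, y to its left, z up, the work surface at z = 0. Lengths are in m, angles in rad, forces in N, time in s.
With the tool pointing down it reaches from about 0.25 to 0.775 m from the base axis. Payload 4 kg.
Tool frame: the origin (TCP) lies on the centre line of the jaws, within the pads' length; the fingertips stand 8 mm ahead of it and the grasp point (between the pads) lies 11 mm behind it; z points along the fingers, y is the direction in which the jaws open and shut (so a half turn about z gives the same grasp; the last joint's range is limited). The gripper opens to 94 mm and grips with 3 to 60 N. Pads are 16 mm wide; open, the fingers measure 119 mm over their backs; the gripper's body (75 mm by 177 mm) begins 78 mm behind the grasp point.
Start: joints at [-1.203, 0.087, 1.371, -0, 1.684, -0.103], TCP at [0.249, -0.49, 0.214] pointing down, gripper open.
Joint ranges: [-3.1, 3.1], [-0.76, 2.03], [0.27, 2.55], [-1.08, 4.22], [0.17, 2.65], [-2.57, 2.57]. Speed limits (rad/s): [2.79, 2.79, 3.14, 3.14, 3.14, 3.14].

### API

Orientations are given as [roll, pitch, yaw] about the fixed x, y, z axes, in that order (R = Rz(yaw) Ry(pitch) Rx(roll)).
In Python, from bench import robot gives the robot as it stands.
- The arm moves only by the shell command python3 -m crank 'ROWS' [OPENING]. ROWS is JSON, a list of rows, each a list of 4 numbers: the shift along the tool's x, y, z scaled (see below), then the turn about the tool's z scaled (see below). A call has exactly 10 rows; each row shifts and turns the commanded pose from where the row before left it, along the tool's axes as they then stand; what a row does not reach is not made up. The controller multiplies each number of a shift by 0.2 m and each number of a turn by pi/2 rad. A row lasts 1/8 s, in which the tool goes at most 62.5 mm and 10.7 degrees, less where a joint would pass 70% of its speed; a pose out of reach is approached as far as the arm can. A call with a number of a shift or a turn outside -1 to 1 is refused whole. A call with a gripper value outside its range is refused whole. OPENING is the gripper command: -1 is fully open, 1 is shut, values between are in proportion, set as the call begins (- or left out, the last holds). The fingers move at their own pace and stop on an object; the grip force is fixed at half the most. Time passes only in rows, so rows that do not move let the fingers close, or fill a call up. It gives the time, the measured TCP pose, the force and the opening at its end, in the units of the state.
- robot.get_obs(): the state, without advancing time (a new reading comes with each control period).
- robot.snapshot(name): name is "scene" or "side" or "wrist"; returns (picture, depth): 480x640x3 uint8, red, green, blue; 480x640 float32, m along the optical axis (not along the pixel's ray), 0 where there is no reading.
- robot.camera_params(name): a dict with "fx", "fy", "cx", "cy" (pixels), "distortion" ([k1, k2, p1, p2, k3] as OpenCV has them; the pictures are not rectified), "world_from_camera" (4x4, takes a point from camera to world coordinates). Camera axes: x right, y down, z forward; pixel columns grow to the right and rows downward; lengths in m; the calibration is good to about 2 mm. A picture is of the moment at which its call begins: read the wrist's pose just before it. camera_params takes no time and is no camera call; for the wrist camera it gives the pose at the moment of the call.
- robot.close_job(): hands the job in, once; it reports no verdict.
The state is a dict: "time": time; "joint_positions": joint angles; "qvel": joint speeds; "joint_torque": joint torques, N m; "tool_pos": TCP position; "ee_rot": TCP orientation; "wrist_force": force on the tool from outside, world axes, zero at the start; "wrist_torque": the same for the moment, N m; "width": finger opening in m.
Only numpy, scipy, OpenCV 4.12 (cv2) and the standard library are available. Lean on these libraries where they do the work, as an engineer would, in place of code of your own. Each camera call takes 0.05 s, during which the arm holds its last target.

## Working session

There is one attempt and no reset: what is moved stays moved. The work goes in short steps, Python scripts to look and compute and a shell command to move; the robot and the scene stay as the last step left them, time stands still between calls to the robot, and variables do not carry over. Pictures are saved under pics/ and viewed, and the job is handed in when it is done.

```bash
mkdir -p pics; ls
cat > h.py <<'E'
import numpy as np,cv2
from bench import robot
def snap(n,f):
    P=robot.camera_params(n); im,d=robot.snapshot(n)
    cv2.imwrite('pics/'+f+'.png',im[:,:,::-1]); np.savez('pics/'+f+'.npz',d=d,im=im,T=P['world_from_camera'],K=[P['fx'],P['fy'],P['cx'],P['cy']],D=P['distortion'])
def cloud(f):
    z=np.load('pics/'+f+'.npz'); fx,fy,cx,cy=z['K']; K=np.array([[fx,0,cx],[0,fy,cy],[0,0,1]])
    u,v=np.meshgrid(np.arange(640.),np.arange(480.))
    n=cv2.undistortPoints(np.stack([u,v],-1).reshape(-1,1,2),K,z['D']).reshape(480,640,2)
    d=z['d']; p=np.stack([n[...,0]*d,n[...,1]*d,d],-1)
    T=z['T']; w=p@T[:3,:3].T+T[:3,3]; w[d==0]=np.nan
    return w,z['im']
E
python3 - <<'E'
from h import *
o=robot.get_obs();print(o)
for n in("scene","side","wrist"):snap(n,n+'0');print(np.round(robot.camera_params(n)["world_from_camera"],3).tolist())
E
```

```text
pics
{'time': 0.0, 'joint_positions': array([-1.20309427e+00,  8.79286709e-02,  1.37223102e+00, -2.27521841e-05,
        1.68356995e+00, -1.03097791e-01]), 'qvel': array([-0.00102285, -0.00013676,  0.00133218,  0.00068853,  0.00020081,
        0.00061399]), 'joint_torque': array([-1.70155483e-03, -3.40180349e+01, -3.02427721e+01,  7.15210475e-02,
        3.30743822e-02, -1.75575196e-04]), 'tool_pos': array([ 0.24928226, -0.4896819 ,  0.21233032]), 'ee_rot': array([-3.13946469e+00, -1.97435298e-04,  4.70797098e-01]), 'wrist_force': array([ 0.35036294, -0.28530432, -1.12480831]), 'wrist_torque': array([0.02686855, 0.03751607, 0.00643987]), 'width': 0.09384309361161054}
[[0.631, 0.465, -0.621, 1.235], [0.776, -0.361, 0.517, -0.515], [0.016, -0.808, -0.589, 0.793], [0.0, 0.0, 0.0, 1.0]]
[[-0.777, -0.345, 0.526, -0.097], [-0.629, 0.457, -0.629, 0.841], [-0.023, -0.82, -0.572, 0.759], [0.0, 0.0, 0.0, 1.0]]
[[0.453, -0.859, -0.238, 0.319], [-0.891, -0.438, -0.119, -0.455], [-0.002, 0.266, -0.964, 0.384], [0.0, 0.0, 0.0, 1.0]]
```

View pics/scene0.png

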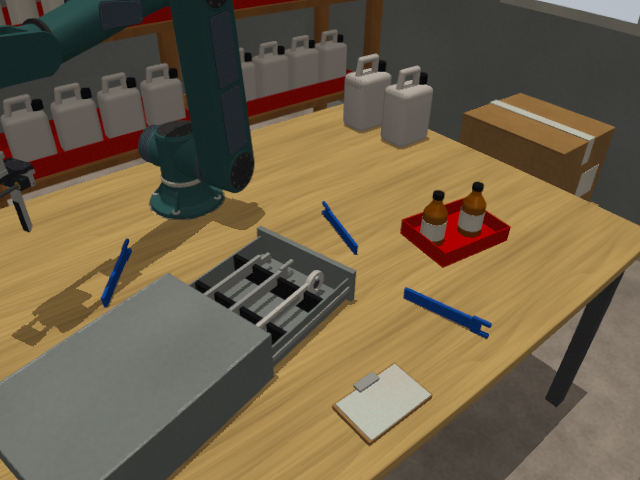

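View pics/side0.png

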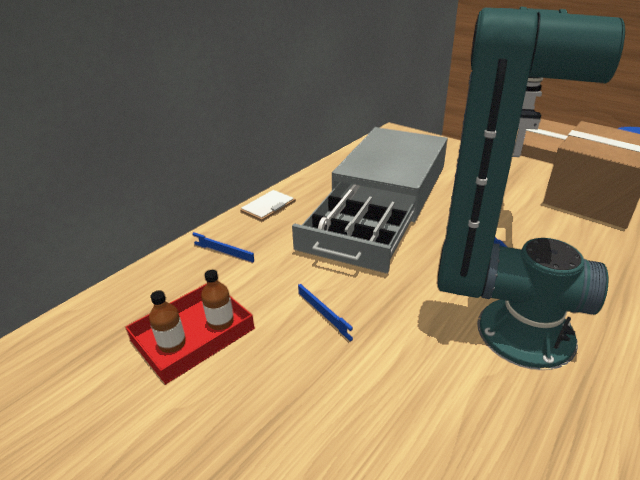

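View pics/wrist0.png

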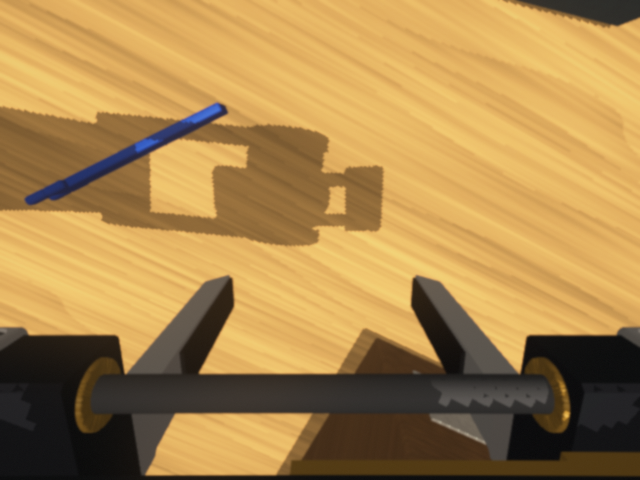

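The scene view shows three tools in the rack. The round head is at (315,281), and its bar runs back to (258,325). The other tools end at (265,258) and (290,265). Three blue decoys lie at (117,272), (340,227) and (447,312), outside the drawer. I choose the round-headed tool at (315,281) and check it in a crop while measuring the unit.

Run:
```python
from h import *
from scipy.optimize import least_squares
im=cv2.imread('pics/scene0.png')[220:360,180:370];cv2.imwrite('pics/crop1.png',cv2.resize(im,None,fx=4,fy=4,interpolation=cv2.INTER_CUBIC))
for f in('scene0','side0'):
    w,im=cloud(f)
    m=(w[...,2]>.118)&(w[...,2]<.133)
    # cabinet top: restrict
    lab=cv2.connectedComponentsWithStats(m.astype(np.uint8))
    i=1+np.argmax(lab[2][1:,4]); mm=lab[1]==i
    p=w[mm]; r=cv2.minAreaRect((p[:,:2]*1000).astype(np.float32)); print(f,r,p[:,2].mean(),cv2.boxPoints(r).tolist())
for f,q in(('scene0',[(315,281),(315,275),(265,320),(266,258),(288,266),(354,272),(260,232)]),('side0',[(322,225),(350,192)])):
    w,_=cloud(f)
    for u,v in q: print(f,u,v,w[v,u].round(3))
```

```text
scene0 ((610.3304443359375, -412.8912353515625), (280.8611145019531, 421.01025390625), 14.387189865112305) 0.12451995733054598 [[421.9990234375, -243.88107299804688], [526.60888671875, -651.6879272460938], [798.661865234375, -581.9013671875], [694.052001953125, -174.09454345703125]]
side0 ((609.6144409179688, -409.2093811035156), (279.4160461425781, 434.17755126953125), 14.293689727783203) 0.1252785091622953 [[420.63385009765625, -233.3338623046875], [527.8289184570312, -654.0706176757812], [798.5950317382812, -585.0848999023438], [691.3999633789062, -164.34814453125]]
scene0 315 281 [0.582 0.012 0.072]
scene0 315 275 [0.579 0.014 0.086]
scene0 265 320 [ 0.618 -0.14   0.078]
scene0 266 258 [ 0.441 -0.018  0.061]
scene0 288 266 [ 0.512 -0.007  0.077]
scene0 354 272 [0.626 0.083 0.089]
scene0 260 232 [0.374 0.011 0.084]
side0 322 225 [0.564 0.034 0.085]
side0 350 192 [ 0.621 -0.175  0.077]
```

View pics/crop1.png

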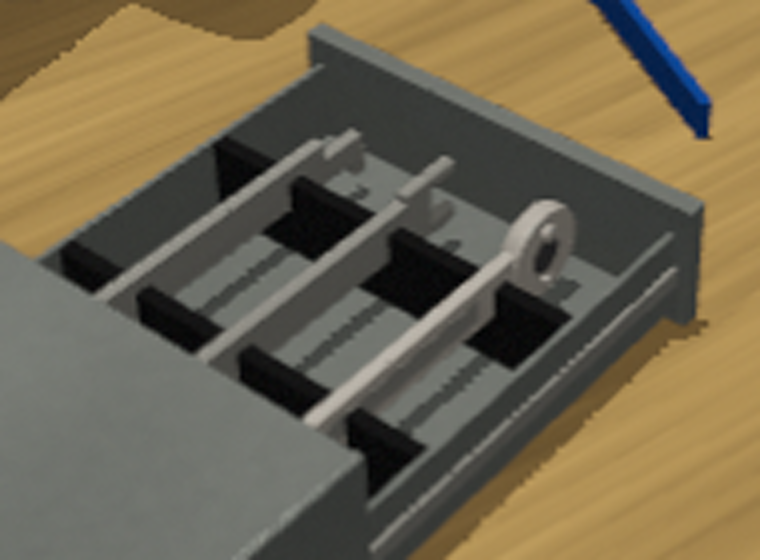

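The crop confirms it. The round, holed head is at crop (545,245), which is scene (316,281), in the slot at unit y=+72. The middle tool has the thin hooked end and the far one has the jaw. The tool can't be tilted, so I plan to let the wrench pivot in the grip, with its bar resting lightly under the lip. First I turn the jaws to line up with the unit.

```bash
python3 -m crank '[[0,0,0,-0.108],[0,0,0,-0.108],[0,0,0,-0.108],[0,0,0,-0.108],[0,0,0,-0.108],[0,0,0,-0.108],[0,0,0,-0.108],[0,0,0,-0.104],[0.17,0.22,0,0],[0.17,0.22,0,0]]' 0
python3 -m crank '[[0.17,0.22,0,0],[0.17,0.22,0,0],[0.17,0.22,0,0],[0.17,0.22,0,0],[0.17,0.22,0,0],[0.17,0.22,0,0],[0.17,0.22,0,0],[0.17,0.22,0,0],[0,0,0,0],[0,0,0,0]]'
python3 - <<'E'
from h import *
print(robot.get_obs());snap('wrist','wrist1')
E
```

```text
time: 1.4
tool_pos: [0.3181, -0.4016, 0.2128]
ee_rot: [-3.142, -0.001, 1.82]
wrist_force: [0.2, -0.8, 0.6]
width: 0.0472
time: 2.65
tool_pos: [0.5909, -0.0519, 0.2129]
ee_rot: [-3.14, 0.0, 1.822]
wrist_force: [-0.1, 0.1, 0.6]
width: 0.0467
{'time': 2.65, 'joint_positions': array([-1.82642532e-01,  1.84793640e-01,  1.26261714e+00, -8.31597594e-04,
        1.69546560e+00, -4.33908410e-01]), 'qvel': array([-0.0288291 , -0.01706529,  0.00721618,  0.00084521, -0.00163769,
        0.00200301]), 'joint_torque': array([ 8.66758805e-01, -3.77070987e+01, -3.03161860e+01,  1.28662284e-01,
        3.04386963e-02,  1.69447016e-03]), 'tool_pos': array([ 0.59086273, -0.05186303,  0.21289811]), 'ee_rot': array([-3.14008097e+00,  2.09111992e-04,  1.82195949e+00]), 'wrist_force': array([-0.06353344,  0.10271304,  0.64529203]), 'wrist_torque': array([ 0.02698395, -0.09689693, -0.01342988]), 'width': 0.04667086377790241}
```

View pics/wrist1.png

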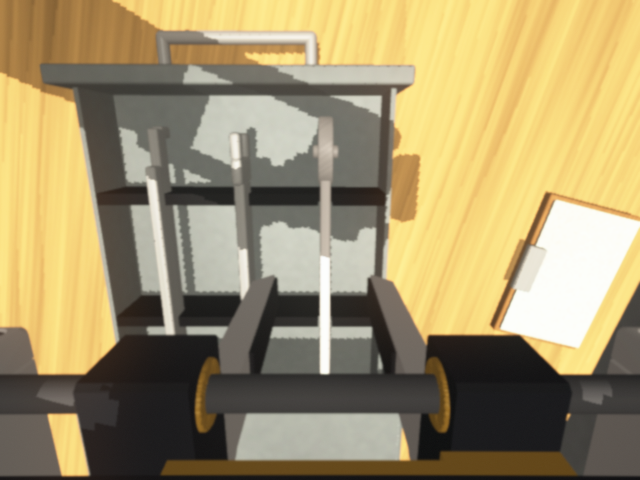

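The view shows the wrench bar vertical at column 325, with its head and lugs at (325,150). It lies midway between the fingers. The front rail is at row 196 and the drawer front at row 80. I now measure these in the tool frame.

Run:
```python
from h import *
from scipy.spatial.transform import Rotation as Ro
o=robot.get_obs();R=Ro.from_euler('xyz',o['ee_rot']).as_matrix()
w,im=cloud('wrist1')
def loc(p):return (p-o['tool_pos'])@R
L=loc(w)*1000
m=(L[...,0]>10)&(np.abs(L[...,1])<20)&(w[...,2]>.074)&(w[...,2]<.1)
uu=np.nonzero(m)
for a in range(0,150,15):
    s=m&(L[...,0]>a)&(L[...,0]<a+15)
    if s.sum()>5: print(a,s.sum(),np.median(L[s],0).round(1),L[s][:,1].min().round(1),L[s][:,1].max().round(1),np.percentile(w[s][:,2],[5,50,95]).round(4))
print('head end x',L[m][:,0].max())
m=(w[...,2]>.085)&(w[...,2]<.1)&(L[...,0]>90)&(np.abs(L[...,1])<200)
print('front',np.percentile(L[m][:,0],[2,10,50,90,98]).round(1),w[m][:,2].mean()); q=L[m];print(np.polyfit(q[:,1],q[:,0],1),q[:,1].min(),q[:,1].max())
for v,u in((80,110),(70,110),(196,290),(196,350),(310,300),(186,290),(150,312),(150,338)): print(v,u,L[v,u].round(1),w[v,u].round(3))
# bottles
w,im=cloud('scene0')
for u,v in((435,205),(474,197),(433,262),(404,222)): print(w[v,u].round(3))
```

```text
0 59 [ 12.4   2.9 133.3] -1.4 7.2 [0.0782 0.0799 0.0813]
15 199 [ 22.9   2.9 133.3] -14.2 14.0 [0.078  0.0799 0.0811]
30 205 [ 38.    2.8 133.3] -13.3 8.7 [0.078  0.0799 0.081 ]
45 265 [ 53.5   2.8 124.9] -2.9 9.0 [0.0812 0.0883 0.0914]
60 421 [ 68.2   2.7 121.2] -6.9 13.1 [0.0839 0.092  0.0937]
75 317 [ 81.9   3.4 124.4] -2.9 9.0 [0.0835 0.0888 0.0923]
90 82 [ 91.9   3.4 133.3] -2.1 9.1 [0.075  0.0799 0.0828]
105 394 [117.5   0.2 122.1] -20.0 19.7 [0.0778 0.0911 0.0931]
120 844 [ 1.254e+02 -1.000e-01  1.211e+02] -19.7 20.0 [0.0908 0.0921 0.0935]
head end x 130.52907770087873
front [117.  117.8 123.4 129.2 130.3] 0.09190975004924805
[-1.13583214e-03  1.23407040e+02] -199.99380430178124 69.13841540720928
80 110 [ 119.7 -156.5  121.7] [0.409 0.025 0.092]
70 110 [ 126.3 -154.7  120.3] [0.409 0.032 0.093]
196 290 [ 31.1 -27.1 141. ] [ 0.557 -0.029  0.072]
196 350 [ 31.1  24.4 141.4] [ 0.606 -0.016  0.072]
310 300 [-82.5 -21.  154.3] [ 0.591 -0.138  0.059]
186 290 [ 33.6 -31.2 190. ] [ 0.552 -0.028  0.023]
150 312 [ 68.   -9.4 192.1] [0.565 0.011 0.021]
150 338 [ 69.7  13.  128.4] [0.586 0.018 0.085]
[0.581 0.389 0.117]
[0.616 0.501 0.115]
[0.641 0.338 0.   ]
[0.512 0.363 0.04 ]
```

```bash
python3 -m crank '[[0.025,0.015,0,0],[0,0,0.12,0],[0,0,0.15,0],[0,0,0.15,0],[0,0,0.12,0],[0,0,0.1,0],[0,0,0.08,0],[0,0,0.04,0],[0,0,0.025,0],[0,0,0,0]]'
python3 - <<'E'
from h import *
snap('wrist','wrist2')
E
```

```text
time: 3.95
tool_pos: [0.5931, -0.0461, 0.0567]
ee_rot: [3.141, 0.0, 1.822]
wrist_force: [0.4, 0.3, 0.4]
width: 0.0473
```

View pics/wrist2.png

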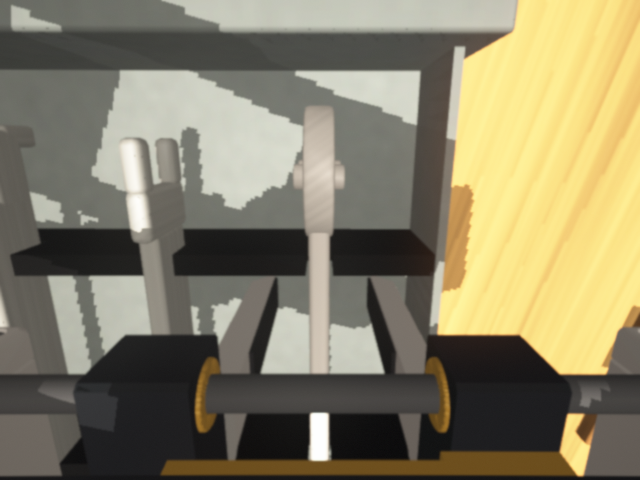

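The bar at column 320 is centred between the fingers, which sit behind the front rail at row 250. I close the jaws.

```bash
python3 -m crank '[[0,0,0,0],[0,0,0,0],[0,0,0,0],[0,0,0,0],[0,0,0,0],[0,0,0,0],[0,0,0,0],[0,0,0,0],[0,0,0,0],[0,0,0,0]]' 1
python3 -m crank '[[0,0,-0.01,0],[0,0,-0.01,0],[0,0,-0.01,0],[0,0,-0.01,0],[0,0,-0.01,0],[0,0,-0.01,0],[0,0,0,0],[0,0,0,0],[0,0,0,0],[0,0,0,0]]'
python3 - <<'E'
from h import *
print(robot.get_obs()['wrist_torque']);snap('wrist','wrist3');snap('scene','scene3')
im=cv2.imread('pics/scene3.png')[180:360,180:370];cv2.imwrite('pics/crop3.png',cv2.resize(im,None,fx=3,fy=3,interpolation=cv2.INTER_CUBIC))
E
```

```text
time: 5.25
tool_pos: [0.5925, -0.0461, 0.0565]
ee_rot: [-3.141, 0.0, 1.822]
wrist_force: [-4.5, -0.8, 3.7]
width: 0.0091
time: 6.5
tool_pos: [0.5929, -0.046, 0.0684]
ee_rot: [-3.141, 0.0, 1.822]
wrist_force: [-0.5, 0.4, -3.7]
width: 0.0089
[ 0.15958746 -0.00532941  0.00923989]
```

View pics/crop3.png

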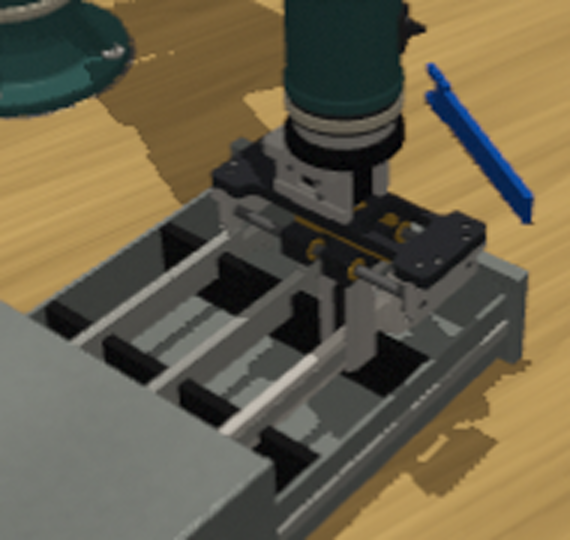

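View pics/wrist3.png

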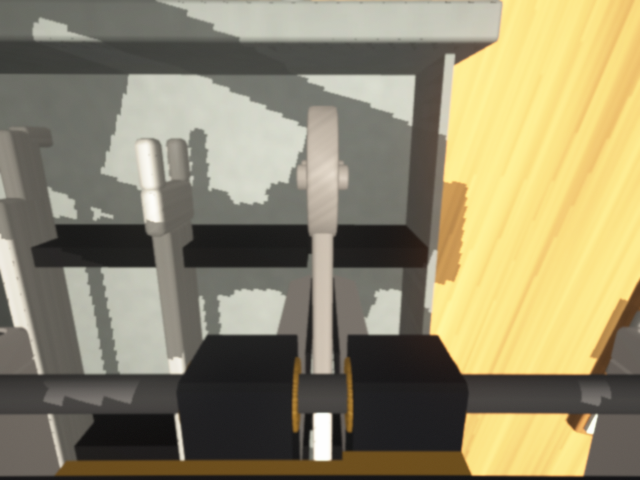

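It is gripped and lifted 12 mm, hanging freely and level in the jaws (3.7 N). I raise it slowly against the lip and watch the force.

```bash
python3 -m crank '[[0,0,-0.01,0],[0,0,-0.01,0],[0,0,-0.01,0],[0,0,-0.01,0],[0,0,-0.01,0],[0,0,-0.01,0],[0,0,-0.01,0],[0,0,0,0],[0,0,0,0],[0,0,0,0]]'
python3 - <<'E'
from h import *
print(robot.get_obs()['wrist_torque']);snap('wrist','wrist4')
E
```

```text
time: 7.85
tool_pos: [0.593, -0.046, 0.0826]
ee_rot: [3.141, 0.0, 1.822]
wrist_force: [-0.4, -0.9, -4.4]
width: 0.0087
[0.30054802 0.03181803 0.02146438]
```

View pics/wrist4.png

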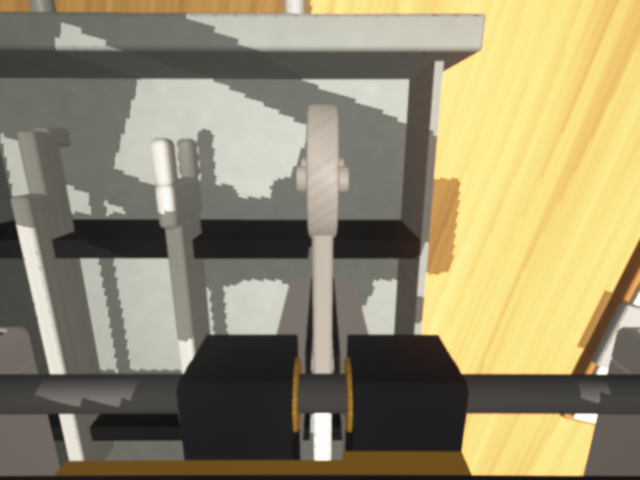

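Force at the lip is about 1 N and the moment is rising (0.30 Nm), so the bar has reached the lip. I go on slowly.

```bash
python3 -m crank '[[0,0,-0.01,0],[0,0,-0.01,0],[0,0,-0.01,0],[0,0,-0.01,0],[0,0,-0.01,0],[0,0,0,0],[0,0,0,0],[0,0,0,0],[0,0,0,0],[0,0,0,0]]'
cat > tilt.py <<'E'
import sys
from h import *
from scipy.spatial.transform import Rotation as Ro
f=sys.argv[1];n=sys.argv[2] if len(sys.argv)>2 else 'wrist'
o=robot.get_obs();R=Ro.from_euler('xyz',o['ee_rot']).as_matrix();snap(n,f)
w,im=cloud(f);L=(w-o['tool_pos'])@R*1000
# bar top ridge ahead of the fingers (+tool x = head side)
for a,b in((25,35),(35,45),(55,72),(-90,-75),(-60,-45)):
    s=(L[...,0]>a)&(L[...,0]<b)&(np.abs(L[...,1])<3.5)&(L[...,2]<20)&(L[...,2]>-80)
    if s.sum()>5: print(a,b,s.sum(),'x',np.median(L[s][:,0]).round(1),'world z',np.percentile(w[s][:,2],[10,50,90]).round(4))
print('torque',o['wrist_torque'].round(3),'force',o['wrist_force'].round(2))
E
python3 tilt.py wrist5
```

```text
time: 9.15
tool_pos: [0.5931, -0.046, 0.0926]
ee_rot: [3.141, 0.0, 1.822]
wrist_force: [-0.3, 0.4, -4.0]
width: 0.0082
25 35 362 x 30.2 world z [0.1185 0.1194 0.1203]
35 45 325 x 39.9 world z [0.1198 0.1231 0.1278]
55 72 974 x 63.9 world z [0.1346 0.1356 0.1366]
-90 -75 247 x -81.8 world z [0.1052 0.1061 0.107 ]
-60 -45 86 x -57.8 world z [0.1082 0.1089 0.1095]
torque [ 0.17  -0.02  -0.015] force [-0.32  0.42 -4.04]
```

The bar is now at a 6.8° slope with its top just touching the lip at 0.098, and it pivots under very low force. I continue.

```bash
python3 -m crank '[[0,0,-0.01,0],[0,0,-0.01,0],[0,0,-0.01,0],[0,0,-0.01,0],[0,0,-0.01,0],[0,0,-0.01,0],[0,0,-0.01,0],[0,0,-0.01,0],[0,0,0,0],[0,0,0,0]]'
python3 -m crank '[[0,0,-0.01,0],[0,0,-0.01,0],[0,0,-0.01,0],[0,0,-0.01,0],[0,0,-0.01,0],[0,0,-0.01,0],[0,0,-0.01,0],[0,0,0,0],[0,0,0,0],[0,0,0,0]]'
python3 tilt.py wrist6
```

```text
time: 10.45
tool_pos: [0.593, -0.046, 0.1087]
ee_rot: [3.141, 0.0, 1.822]
wrist_force: [-0.0, -0.3, -4.9]
width: 0.0089
time: 11.7
tool_pos: [0.593, -0.046, 0.1226]
ee_rot: [3.141, 0.0, 1.822]
wrist_force: [0.7, 0.3, -4.3]
width: 0.0088
25 35 374 x 30.1 world z [0.1538 0.1551 0.1564]
35 45 297 x 41.3 world z [0.1599 0.1677 0.1703]
55 72 1161 x 63.8 world z [0.176  0.1771 0.1779]
-90 -75 181 x -82.4 world z [0.1173 0.1192 0.1212]
torque [ 0.236  0.024 -0.048] force [ 0.7   0.35 -4.28]
```

View pics/wrist6.png

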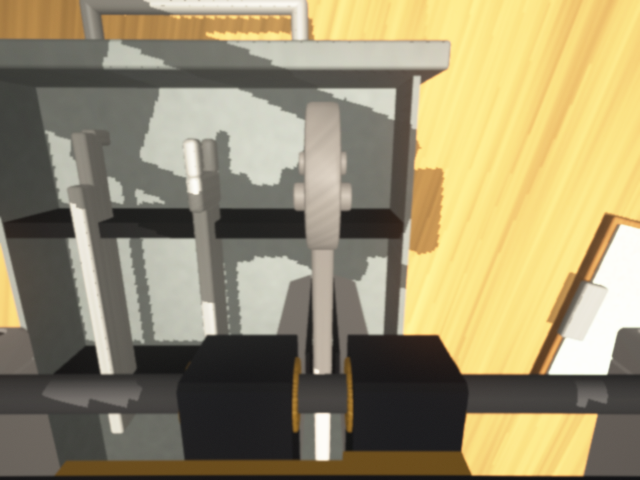

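The tilt is 17.7° and the head centre is about 0.148 high with the tail still inside, so the way-point condition is met. I ease 4 mm off the lip, then draw it out along its own axis.

```bash
python3 -m crank '[[0,0,0.02,0],[0.04,0,-0.012,0],[0.04,0,-0.013,0],[0.04,0,-0.012,0],[0.04,0,-0.013,0],[0.04,0,-0.012,0],[0.04,0,-0.013,0],[0.04,0,-0.012,0],[0,0,0,0],[0,0,0,0]]'
python3 tilt.py wrist7
```

```text
time: 13.0
tool_pos: [0.5791, 0.0081, 0.1358]
ee_rot: [-3.142, 0.0, 1.822]
wrist_force: [0.4, -0.7, -3.7]
width: 0.0087
25 35 369 x 30.3 world z [0.1669 0.1683 0.1697]
35 45 297 x 41.4 world z [0.1728 0.1809 0.1836]
55 72 1165 x 63.8 world z [0.1891 0.1902 0.191 ]
-90 -75 178 x -82.1 world z [0.1306 0.1324 0.1343]
torque [ 0.131 -0.035 -0.019] force [ 0.37 -0.67 -3.68]
```

View pics/wrist7.png

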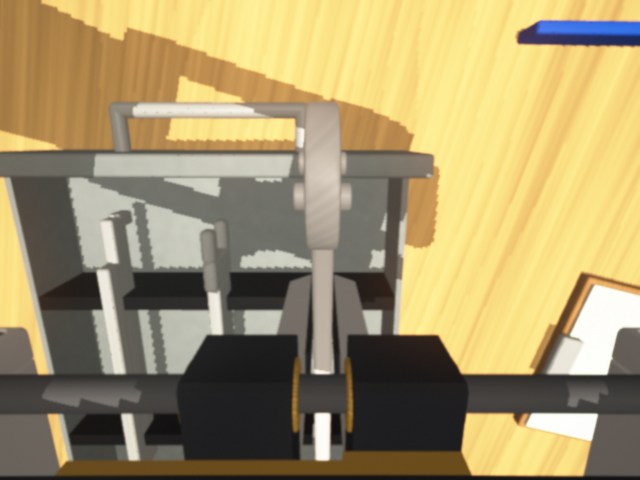

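The head is over the drawer front, hanging freely at the same tilt, with the tail about 30 mm inside. I draw it out 72 mm more, then lift.

```bash
python3 -m crank '[[0.04,0,-0.012,0],[0.04,0,-0.013,0],[0.04,0,-0.012,0],[0.04,0,-0.013,0],[0.04,0,-0.012,0],[0.04,0,-0.013,0],[0.04,0,-0.012,0],[0.04,0,-0.013,0],[0.04,0,-0.012,0],[0,0,0,0]]'
python3 tilt.py wrist8
python3 - <<'E'
from h import *
snap('scene','scene8')
E
```

```text
time: 14.3
tool_pos: [0.5612, 0.0786, 0.1586]
ee_rot: [3.141, 0.0, 1.823]
wrist_force: [-0.3, -0.3, -4.9]
width: 0.0087
25 35 374 x 30.1 world z [0.1897 0.191  0.1924]
35 45 299 x 41.4 world z [0.1957 0.2037 0.2064]
55 72 1165 x 63.8 world z [0.2119 0.213  0.214 ]
-90 -75 181 x -82.3 world z [0.1532 0.1553 0.1573]
torque [ 0.114 -0.013 -0.015] force [-0.35 -0.31 -4.92]
```

View pics/scene8.png

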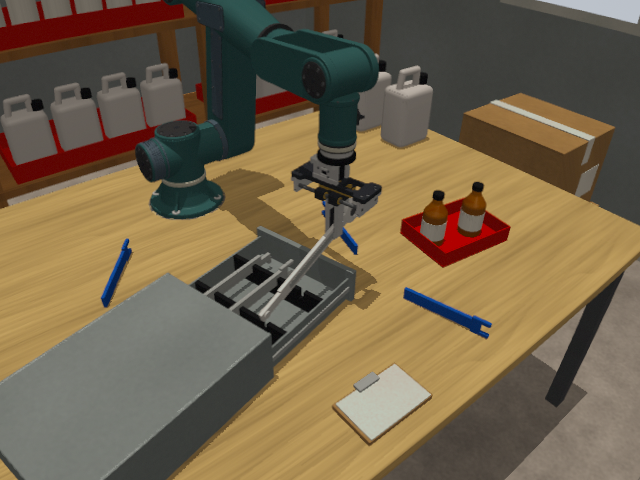

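The tail at (264,318) is out in front of the cabinet face, so I lift straight up.

```bash
python3 -m crank '[[0,0,-0.03,0],[0,0,-0.06,0],[0,0,-0.08,0],[0,0,-0.08,0],[0,0,-0.08,0],[0,0,-0.08,0],[0,0,-0.08,0],[0,0,-0.08,0],[0,0,-0.05,0],[0,0,-0.03,0]]'
python3 -m crank '[[0,0,0,0],[0,0,0,0],[0,0,0,0],[0,0,0,0],[0,0,0,0],[0,0,0,0],[0,0,0,0],[0,0,0,0],[0,0,0,0],[0,0,0,0]]'
python3 tilt.py wrist9
python3 - <<'E'
from h import *
snap('scene','scene9')
w,im=cloud('scene9'); o=robot.get_obs(); print(o['qvel'].round(4),o['width'])
ux=np.array([.2485,-.9687]); uy=np.array([.9687,.2485])
d=w[...,:2]-o['tool_pos'][:2]; a=d@ux; b=d@uy
m=(a>20)&(a<300)&(abs(b)<15)&(w[...,2]>.14)&(w[...,2]<.33)
print(m.sum()); i=np.argsort(a[m])
for q in (0,.25,.5,.75,.9,.999): j=i[int(q*(len(i)-1))]; print((a[m][j]*1000).round(),w[m][j].round(3))
E
```

```text
time: 15.65
tool_pos: [0.5613, 0.078, 0.289]
ee_rot: [3.141, 0.0, 1.822]
wrist_force: [0.1, 0.1, -5.0]
width: 0.0087
time: 16.9
tool_pos: [0.5612, 0.078, 0.2883]
ee_rot: [3.142, 0.0, 1.822]
wrist_force: [0.2, -0.2, -4.2]
width: 0.0089
25 35 373 x 30.2 world z [0.3192 0.3207 0.322 ]
35 45 299 x 41.4 world z [0.3257 0.3332 0.3359]
55 72 1169 x 63.8 world z [0.3417 0.3427 0.3436]
-90 -75 188 x -82.2 world z [0.2827 0.2849 0.2868]
torque [ 0.151 -0.081 -0.009] force [ 0.16 -0.19 -4.19]
[ 0.0002 -0.0001  0.0008 -0.0003 -0.0019  0.0005] 0.008641744316688002
0Traceback (most recent call last):
  File "<stdin>", line 8, in <module>
IndexError: index 0 is out of bounds for axis 0 with size 0
```

View pics/scene9.png

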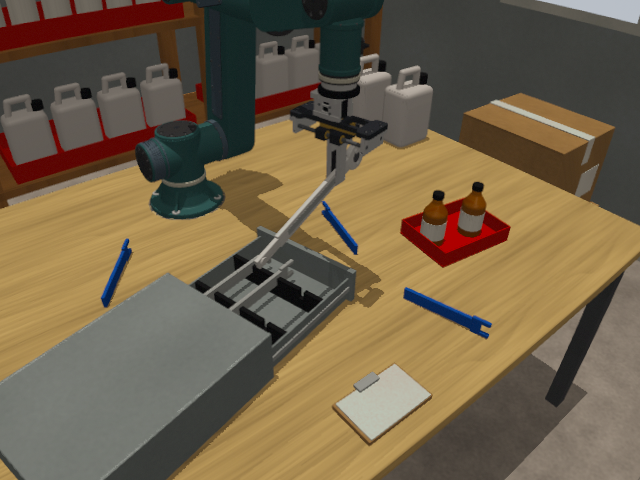

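The tail is at about (260,262) in the picture and the wrench hangs clear in the air. My mask came up empty, so I check the tail's position directly along with the other items.

Run:
```python
from h import *
w,im=cloud('scene9')
for u,v in ((334,180),(320,195),(300,218),(280,241),(268,255),(263,260),(260,262)): print(u,v,w[v,u].round(3))
w0,_=cloud('scene0')
for u,v in((435,205),(474,197),(354,272),(300,400)): print(w0[v,u].round(3),w[v,u].round(3))
a=cv2.imread('pics/scene0.png');b=cv2.imread('pics/scene9.png')
c=np.vstack([x[225:345,190:370] for x in(a,b)]);cv2.imwrite('pics/cmp9.png',cv2.resize(c,None,fx=2.4,fy=2.4))
```

```text
334 180 [0.566 0.07  0.29 ]
320 195 [0.58  0.023 0.28 ]
300 218 [ 0.594 -0.035  0.259]
280 241 [ 0.607 -0.09   0.238]
268 255 [ 0.616 -0.123  0.227]
263 260 [ 0.621 -0.138  0.226]
260 262 [ 0.622 -0.145  0.226]
[0.581 0.389 0.117] [0.585 0.384 0.121]
[0.616 0.501 0.115] [0.616 0.5   0.116]
[0.626 0.083 0.089] [0.626 0.083 0.089]
[ 0.761 -0.165 -0.001] [ 0.762 -0.165  0.   ]
```

View pics/cmp9.png

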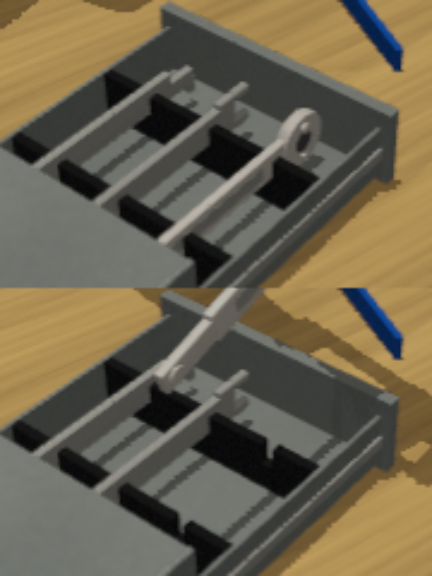

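The tail is at z ≈ 0.22 and the head at about 0.31, with a slope of 17–18° and steady. The other tools, drawer and bottles are unmoved. I hand in.

Run:
```python
from h import *
o=robot.get_obs();print(o['time'],o['wrist_force'],o['width']);robot.close_job()
```

```text
17.0 [-0.92618787 -0.29674191 -4.40040359] 0.008641744316688002
the job is handed in; nothing more can be done
```

The drum wrench is out of the drawer and held in the gripper above the cabinet top. I handed the job in at 17.0 s of the 42 s allowed; no verdict was given.

- **How it came out:** I gripped the bar between the rails and lifted it until it touched the lip. From there I let it pivot in the jaws to about 17.7°. That put the head centre at about 0.148 m with the tail still under the cabinet. I then drew it out along its own axis over the drawer front and lifted it straight up.
- **Force on the lip:** the wrist readings between moves pointed to only about 1 N of contact.
- **Last checks:**
  - The tail end is at z ≈ 0.22 m and the head at about 0.31 m.
  - The tilt is about 17–18°, with joint speeds near zero.
  - The wrist carries about 4.4 N, which matches the wrench's weight.
  - The gripper opening is 8.6 mm, on the nominally 9 mm bar.
- **Everything else:** the other two tools, the drawer and the bottles look unmoved in the before-and-after pictures. One bottle reading differed by about 7 mm; I put that down to measurement noise.
- **Failed check:** one automatic search for the wrench's points in the scene camera found none. I read the tail position from individual pixels instead.

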